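Roll a pipe stub into a V-cradle and push it up to the end plate

ROBOT

A 7-joint arm with a two-finger parallel gripper is mounted at the origin on the work surface. World frame = base frame: x ahead of the robot, y to its left, z up, the work surface at z = 0. Lengths are in mm, angles in rad, forces in N, time in s.
With the tool pointing down it reaches from about 400 to 875 mm from the base axis. Payload 4.4 kg.
Tool frame: the origin (TCP) lies at the very end of the fingers, on their centre line; the grasp point (between the pads) lies 19 mm behind it; z points along the fingers, y is the line along which they close (so a half turn about z gives the same grasp; the last joint's range is limited). The gripper opens to 85 mm and grips with 20 to 120 N. Pads are 22 mm wide; open, the fingers measure 114 mm over their backs; the gripper's body (76 mm by 85 mm) begins 54 mm behind the grasp point. The pads swing forward as they close: fully open they stand 13 mm farther back than shut.
Start: joints at [-0.066, 0.628, 0.038, 1.517, -0.027, 0.996, -0.02], TCP at [650.014, 0.027, 231.313] pointing down, gripper open.
Joint ranges: [-3.06, 3.06], [-0.37, 2.12], [-1.25, 1.32], [0.18, 2.47], [-1.1, 4.24], [0.23, 1.98], [-2.94, 2.94]. Speed limits (rad/s): [2.57, 2.57, 3.14, 3.14, 3.14, 3.14, 3.14].

INTERFACE

Orientations are given as [roll, pitch, yaw] about the fixed x, y, z axes, in that order (R = Rz(yaw) Ry(pitch) Rx(roll)).
In Python, from cell import read_state, get_image, camera_info, finish_job gives the robot as it stands.
- The arm moves only by the tool play_rows, never from a script. Its argument "deltas" is one flat list of numbers, 7 for each row, row after row: the shift along the tool's x, y, z in mm, then the turn, a rotation vector about the tool's x, y, z in rad, then the opening, from 0 (shut) to 1 (fully open). In form: [dx, dy, dz, ax, ay, az, grip, dx, dy, dz, ax, ay, az, grip, ...]. A call has 1 to 10 rows; each row is the pose to reach, as a shift and turn from the pose commanded when the call began, along the tool's axes at that moment; what a row does not reach only later rows make up. A row lasts 1/8 s, in which the tool goes at most 62.5 mm and 10.7 degrees, less where a joint would pass 70% of its speed; a pose out of reach is approached as far as the arm can. A call with a gripper value outside its range is refused whole. The fingers move at their own pace and stop on an object; the grip force is fixed at half the most. Time passes only in rows, so rows that repeat a pose let the fingers close. It gives the time, the measured TCP pose, the force, the opening and the grip force at its end, in the units of the state.
- read_state(): the state, without advancing time (a new reading comes with each control period).
- get_image(name): name is "scene" or "side" or "wrist"; returns the picture (480x640x3 uint8, red, green, blue); there is no depth.
- camera_info(name): a dict with "fx", "fy", "cx", "cy" (pixels), "T" (4x4, takes a point from camera to world coordinates). Camera axes: x right, y down, z forward; pixel columns grow to the right and rows downward; lengths in mm; the calibration is good to about 2 mm. A picture is of the moment at which its call begins: read the wrist's pose just before it. camera_info takes no time and is no camera call; for the wrist camera it gives the pose at the moment of the call.
- finish_job(): hands the job in; it is judged then, once.
The state is a dict: "clock": time; "qpos": joint angles; "qd": joint speeds; "tau": joint torques, N m; "eef_pos": TCP position; "tool_rot": TCP orientation; "force": force on the tool from outside, world axes, zero at the start; "torque": the same for the moment, N m; "width": finger opening in mm; "gripper_force": force on a finger pad.
Only numpy, scipy, OpenCV 4.12 (cv2) and the standard library are available. Lean on these libraries where they do the work, as an engineer would, in place of code of your own. Each camera call takes 0.05 s, during which the arm holds its last target. There are 200 camera calls.

TASK

The long pipe stub lies loose on the bench in front of the aluminium V-cradle. Push it from its side with the fingers so that it rolls along the bench, up the cradle's ramp and down into the V, then push it along the V by its end face until it rests against the tall end plate, and let go of it. Do not lift, carry or fling it (it stays on the bench, the ramp or the V all the way), and leave the other things on the bench where they are.

Things in the scene. Friction and masses are not known exactly. Their poses are not given: they have to be found in the camera images.
- stub: the long pipe stub: closed stainless cylinder lying on its side, 50 diameter, 120 long, flat ends, polished (friction about 0.3), 0.3 to 0.65 kg. Origin at its centre; y runs along the cylinder, x and z turn as it rolls (z starts upward). It starts 150 to 200 on the robot's side of the V, within 0.15 rad of parallel to it, and rolls freely.
- cradle: fixed aluminium V-cradle, 300 long along its y. Origin at bench level under the V's bottom; x points from the ramp (robot's side) to the back, z up; yaw within 0.2 rad. Profile (x, height): ramp toe (-77, 0), crest (-21, 15), V bottom (0, 3), far V face ends (35, 23) at an upright back plate 45 tall. V faces slope 30 degrees. Stub's centre: z = 32 at x = 0 when seated, about 40 over the crest.
- end_plate: the tall end plate: upright fixed aluminium plate across one end of the V, 8 thick along y, 62 tall, 70 wide. Origin at bench level, mid-thickness, on the line of the V's bottom; it stands at y = +145 or -145 in the cradle's frame (differs from run to run). With the stub home against it their centres are 64 apart.
- low_sill: the low sill across the other end of the V: same plate but only 16 tall, so fingers pass above it. Origin at bench level in the middle of its thickness.
- short_stub: bystander, to be left alone: short steel pipe stub standing upright, 50 diameter, 70 tall; origin at the centre of its underside
- jar: bystander, to be left alone: clear lidded sample jar, 60 diameter, 85 tall; origin at the centre of its underside
- clamp_ring: bystander, to be left alone: flat steel ring lying on the bench, 72 outer diameter, 16 high; origin at the centre of its underside
- ferrule: bystander, to be left alone: small steel ferrule, foot 64 diameter, 30 high; origin at the centre of its underside
- wash_bottle: bystander, to be left alone: small white bottle with blue cap, 48 diameter, 70 tall; origin at the centre of its underside
- spanner: bystander, to be left alone: open spanner lying on the bench behind the cradle, 150 long; origin on its underside
There are look-alikes about, which are no part of the job. What is shaped like the stub but green or yellow is not meant.

How it is judged:
By the outcome, as a careful person would: the job done as asked, in the order asked, and still so for the second after the job is handed in, with the robot touching nothing.
It also fails if it takes over 54 s, if anything falls off the work surface, if the arm or the gripper's body presses on something with over 40 N, if the wrist force passes 120 N, or if a joint passes its speed limit or range.

## Working session

There is one attempt and no reset: what is moved stays moved. The work goes in short steps, Python scripts to look and compute and a tool call to move; the robot and the scene stay as the last step left them, time stands still between calls to the robot, and variables do not carry over. Pictures are saved under pics/ and viewed, at most 10 in all, crops included, and the job is handed in when it is done.

Besides the shell and the picture viewer there is one more tool, called in YAML: its name, and indented under it one key for each argument. play_rows: Moves the arm, as the interface text tells. Its arguments: {"type":"object","properties":{"deltas":{"type":"array"}},"required":["deltas"]}

```bash
mkdir -p pics; cat > h.py <<'E'
import numpy as np, cv2
from cell import *
def ray(name,u,v,z,info=None):
    c=info or camera_info(name); T=np.array(c["T"])
    d=T[:3,:3]@np.array([(u-c["cx"])/c["fx"],(v-c["cy"])/c["fy"],1]); o=T[:3,3]
    return (o+d*(z-o[2])/d[2]).round(1)
def proj(name,p):
    c=camera_info(name); T=np.array(c["T"]); q=T[:3,:3].T@(np.array(p)-T[:3,3])
    return (c["fx"]*q[0]/q[2]+c["cx"], c["fy"]*q[1]/q[2]+c["cy"])
E
python3 - <<'E'
from h import *
for n in ("scene","side","wrist"):
    cv2.imwrite(f"pics/{n}0.png",get_image(n)[:,:,::-1])
    print(n,np.array(camera_info(n)["T"]).round(2).tolist())
s=read_state(); print(s["tool_rot"],s["eef_pos"],s["clock"])
E
```

```text
scene [[-0.65, 0.46, -0.6, 1014.69], [0.76, 0.41, -0.5, 393.36], [0.02, -0.79, -0.62, 492.1], [0.0, 0.0, 0.0, 1.0]]
side [[0.72, -0.49, 0.49, 100.13], [-0.69, -0.5, 0.52, -450.29], [-0.01, -0.71, -0.7, 672.63], [0.0, 0.0, 0.0, 1.0]]
wrist [[1.0, -0.0, -0.0, 648.92], [-0.0, -0.96, -0.29, 75.18], [-0.0, 0.29, -0.96, 373.74], [0.0, 0.0, 0.0, 1.0]]
[-3.14016336e+00  6.78105039e-07  1.57079296e+00] [6.49545993e+02 2.15345444e-02 2.30601274e+02] 0.15
```

View pics/scene0.png

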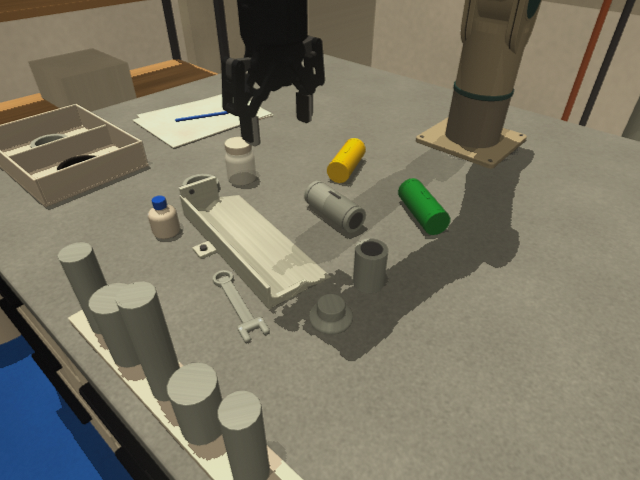

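View pics/side0.png

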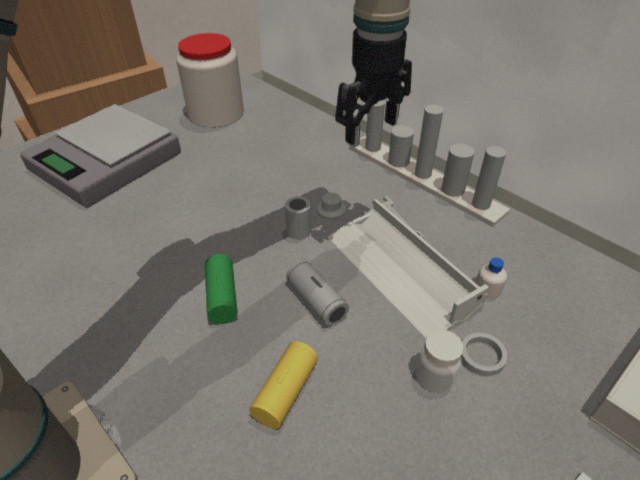

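The grey, polished stub is at scene (335,207) / side (318,293). The look-alikes are green (424,206 scene) and yellow (347,160 scene), which are excluded by colour. The tall end plate is at side (468,303), near the jar. The next step is an enlarged crop to confirm.

```bash
python3 - <<'E'
import cv2
a=cv2.imread("pics/side0.png")[180:380,270:530]
cv2.imwrite("pics/c1.png",cv2.resize(a,None,fx=3,fy=3,interpolation=cv2.INTER_CUBIC))
a=cv2.imread("pics/scene0.png")[140:340,170:430]
cv2.imwrite("pics/c2.png",cv2.resize(a,None,fx=3,fy=3,interpolation=cv2.INTER_CUBIC))
E
```

```text
(no output)
```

View pics/c1.png

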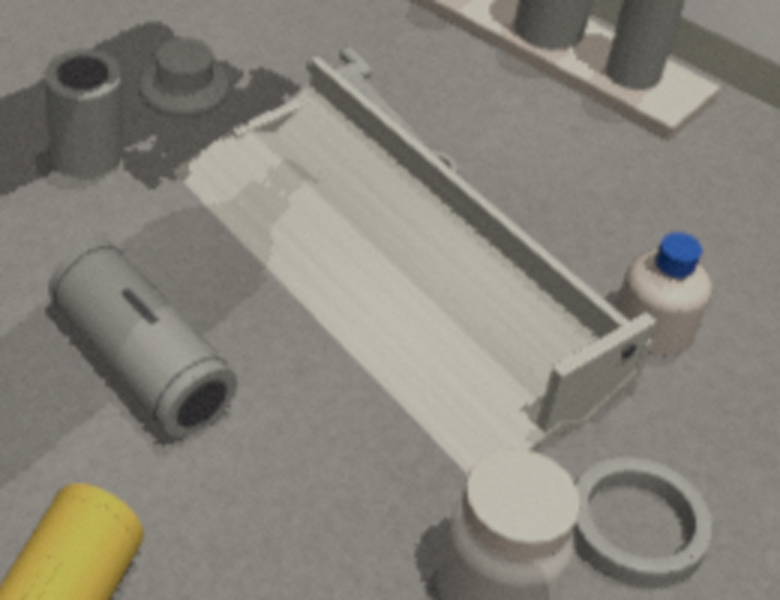

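View pics/c2.png

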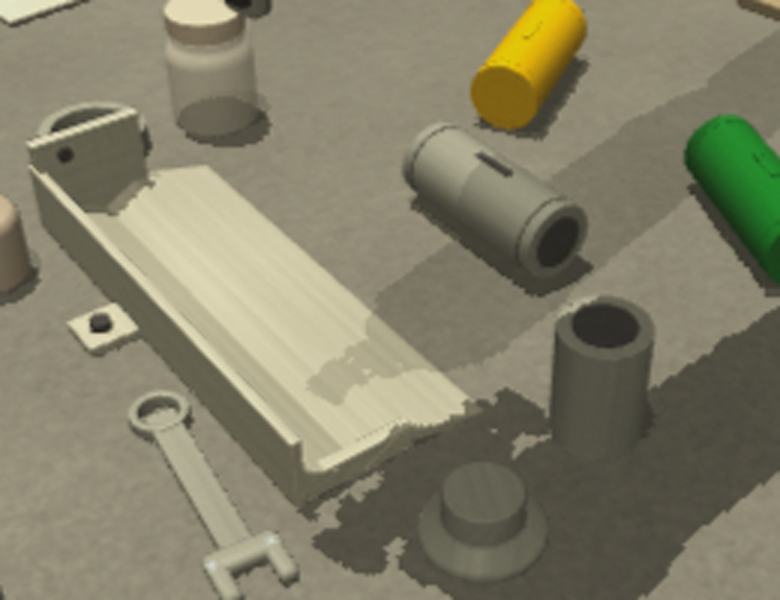

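The crops confirm it: the grey stub with a dark slot, its end faces at side (337,314) and scene (357,219). The V opens toward it, the tall plate (with hole) is at the jar end, and the low sill is at the short-stub end.

```bash
python3 - <<'E'
from h import *
S=lambda x,y,z:ray("side",270+x/3,180+y/3,z)
C=lambda x,y,z:ray("scene",170+x/3,140+y/3,z)
print("stub -y face",S(200,402,25),"+y face",C(560,238,25))
print("stub axis top-silh?",S(72,262,25),C(425,150,25))
print("toe low-end",S(188,180,0),C(475,405,0)," toe tall end",S(468,472,0),C(208,167,0))
print("backplate top low end",S(315,62,45),C(297,447,45), "tall end",S(628,322,45))
print("endplate top",S(547,372,62),S(650,320,62),C(30,143,62),C(137,112,62))
print("short",S(83,72,70),C(606,325,70),"ferr",S(183,92,0),C(482,530,0))
print("jar",S(523,495,85),C(207,12,85),"bottle",S(668,330,0),"yellow",ray("side",300,350,25),ray("side",268,415,25),"green",ray("side",220,265,40),ray("side",222,318,25))
E
```

```text
stub -y face [ 472.3 -101.6   25. ] +y face [489.8  18.4  25. ]
stub axis top-silh? [492.9  26.1  25. ] [ 472.2 -106.8   25. ]
toe low-end [612.3  46.5   0. ] [612.7  58.2   0. ]  toe tall end [ 556.9 -223.6    0. ] [ 556.9 -226.2    0. ]
backplate top low end [720.   34.9  45. ] [726.9  45.5  45. ] tall end [ 671.2 -238.8   45. ]
endplate top [ 595.5 -234.5   62. ] [ 665.4 -252.    62. ] [ 668.8 -246.3   62. ] [ 603.5 -228.4   62. ]
short [582.4 112.4  70. ] [582.8 116.5  70. ] ferr [673.5 112.3   0. ] [677.1 118.3   0. ]
jar [ 507.1 -278.2   85. ] [ 514.  -264.3   85. ] bottle [ 723.6 -243.7    0. ] yellow [ 381.7 -111.3   25. ] [ 277.4 -159.3   25. ] green [393.9 110.8  40. ] [332.   23.5  25. ]
```

play_rows:
  deltas: [-33,-228,60,0,0,-1.426,0.4,-33,-228,60,0,0,-1.426,0.4,-33,-228,60,0,0,-1.426,0.4,-33,-228,60,0,0,-1.426,0.4,-33,-228,110,0,0,-1.426,0.4,-33,-228,110,0,0,-1.426,0.4,-33,-228,110,0,0,-1.426,0.4,-33,-228,110,0,0,-1.426,0.4,-33,-228,110,0,0,-1.426,0.4,-33,-228,110,0,0,-1.426,0.4]

```text
clock: 1.4
eef_pos: [422.0, -33.0, 121.3]
tool_rot: [-3.142, 0.0, 2.995]
force: [0.8, -0.3, -0.0]
width: 34.1
gripper_force: 0.0
```

```bash
python3 - <<'E'
from h import *
s=read_state(); print(s["clock"],s["eef_pos"],s["tool_rot"],s["width"],s["qpos"].round(2) if hasattr(s["qpos"],'round') else s["qpos"])
c=camera_info("wrist"); im=get_image("wrist"); cv2.imwrite("pics/w1.png",im[:,:,::-1])
print(np.array(c["T"]).round(2).tolist())
for p in [(481,-42,25),(472.3,-101.6,25),(489.8,18.4,25)]: print(proj("wrist",p))
E
```

```text
1.4 [422.03858642 -33.03153966 121.30023136] [-3.14158097e+00  1.17419176e-05  2.99466228e+00] 34.132766649202715 [ 0.24  0.53 -0.32  2.22  0.38  0.44  1.04]
[[0.15, 0.95, 0.29, 347.59], [0.99, -0.14, -0.04, -21.42], [0.0, 0.29, -0.96, 264.44], [0.0, 0.0, 0.0, 1.0]]
(np.float64(311.41789330549517), np.float64(330.1895770219031))
(np.float64(218.84808034870974), np.float64(330.3561496358111))
(np.float64(405.2392556231337), np.float64(329.9979915285605))
```

View pics/w1.png

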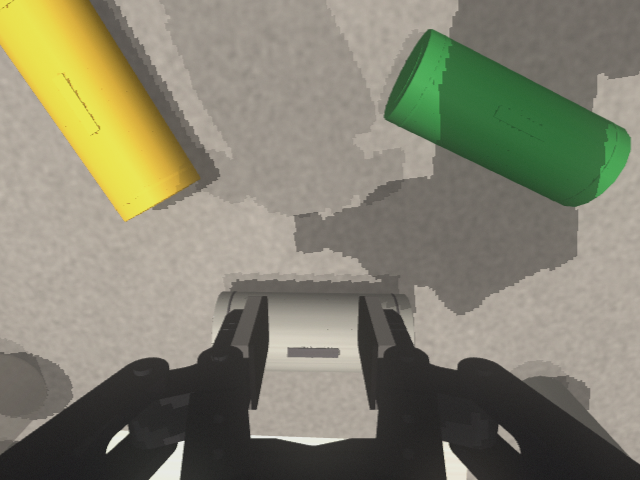

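The wrist view shows the stub horizontal at px 215–413 (centre 314 against a predicted 311), in front of and between the fingers. The yellow and green stubs are well clear. I'll descend behind it and push.

play_rows:
  deltas: [0,2,40,0,0,0,0.4,0,2,80,0,0,0,0.4,0,2,109,0,0,0,0.4,0,2,109,0,0,0,0.4,-5,2,109,0,0,0,0.4,-10,2,109,0,0,0,0.4,-14,2,109,0,0,0,0.4,-18,2,109,0,0,0,0.4,-22,2,109,0,0,0,0.4,-26,2,109,0,0,0,0.4]

```text
clock: 2.7
eef_pos: [448.1, -34.8, 12.4]
tool_rot: [-3.141, -0.0, 2.997]
force: [0.4, -0.6, -0.3]
width: 34.3
gripper_force: 0.0
```

```bash
python3 - <<'E'
from h import *
s=read_state(); print(s["clock"],s["eef_pos"],s["tool_rot"],s["force"])
cv2.imwrite("pics/w2.png",cv2.resize(np.hstack([get_image("wrist"),get_image("side")])[:,:,::-1],(800,300)))
E
```

```text
2.7 [448.05453158 -34.84881033  12.37108891] [-3.14139572e+00 -2.77176253e-04  2.99671634e+00] [ 0.44270795 -0.59046919 -0.31840427]
```

View pics/w2.png

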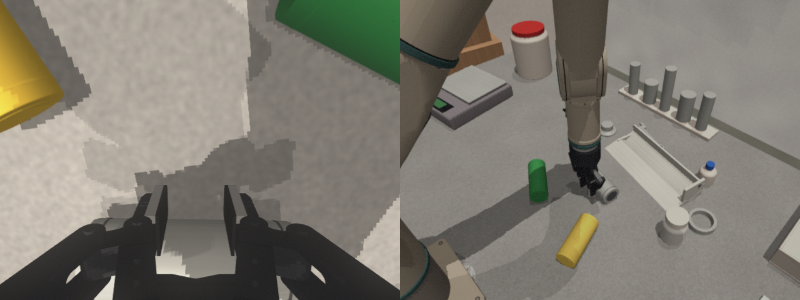

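play_rows:
  deltas: [-4,0,0,0,0,0,0.4,-8,0,0,0,0,0,0.4,-12,0,0,0,0,0,0.4,-16,0,0,0,0,0.01,0.4,-20,0,0,0,0,0.01,0.4,-24,0,0,0,0,0.02,0.4,-28,0,0,0,0,0.02,0.4,-32,0,0,0,0,0.03,0.4,-36,0,0,0,0,0.03,0.4,-40,0,0,0,0,0.04,0.4]

```text
clock: 4.05
eef_pos: [487.9, -40.6, 12.3]
tool_rot: [3.142, -0.0, 2.956]
force: [-1.4, -0.0, 0.5]
width: 34.2
gripper_force: 0.1
```

play_rows:
  deltas: [-4,0,0,0,0,0,0.4,-8,0,0,0,0,0,0.4,-12,0,0,0,0,0,0.4,-16,0,0,0,0,0.01,0.4,-20,0,0,0,0,0.01,0.4,-24,0,0,0,0,0.01,0.4,-28,0,0,0,0,0.01,0.4,-32,0,0,0,0,0.01,0.4,-36,0,0,0,0,0.01,0.4,-40,0,0,0,0,0.01,0.4]

```text
clock: 5.3
eef_pos: [527.2, -47.9, 12.3]
tool_rot: [3.142, 0.0, 2.947]
force: [-0.1, 0.2, -0.3]
width: 34.5
gripper_force: 0.1
```

```bash
python3 - <<'E'
from h import *
s=read_state(); print(s["clock"],s["eef_pos"],s["tool_rot"],s["force"])
a=get_image("side")[150:400,220:540]; b=get_image("scene")[120:370,150:470]
cv2.imwrite("pics/w3.png",cv2.resize(np.hstack([a,b])[:,:,::-1],(800,312)))
E
```

```text
5.3 [527.19832745 -47.89673184  12.31221407] [3.14153902e+00 9.53460387e-06 2.94683151e+00] [-0.05666708  0.20620469 -0.3330573 ]
```

View pics/w3.png

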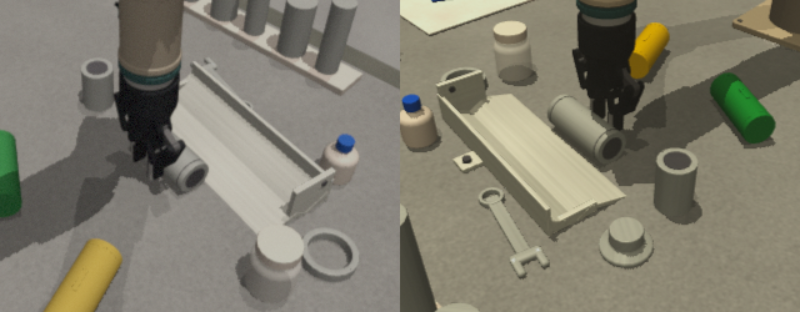

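play_rows:
  deltas: [-4,0,0,0,0,0,0.4,-8,0,0,0,0,0,0.4,-12,0,0,0,0,0,0.4,-16,0,0,0,0,0,0.4,-20,0,0,0,0,0,0.4,-24,0,0,0,0,0,0.4,-28,0,-1,0,0,0,0.4,-32,0,-2,0,0,0,0.4,-36,0,-3,0,0,0,0.4,-40,0,-4,0,0,0,0.4]

```text
clock: 6.65
eef_pos: [566.3, -55.6, 16.4]
tool_rot: [-3.142, -0.0, 2.947]
force: [-4.6, 1.0, 2.1]
width: 34.5
gripper_force: 2.0
```

play_rows:
  deltas: [-4,0,-1,0,0,0,0.4,-8,0,-2,0,0,0,0.4,-12,0,-3,0,0,0,0.4,-16,0,-4,0,0,0,0.4,-20,0,-5,0,0,0,0.4,-23,0,-6,0,0,0,0.4,-26,0,-7,0,0,0,0.4,-29,0,-8,0,0,0,0.4,-32,0,-9,0,0,0,0.4,-35,0,-10,0,0,0,0.4]

```text
clock: 7.9
eef_pos: [600.8, -62.4, 26.4]
tool_rot: [3.142, 0.0, 2.947]
force: [-3.2, 1.4, 1.9]
width: 34.0
gripper_force: 1.8
```

play_rows:
  deltas: [-2,0,0,0,0,0,0.4,-4,0,0,0,0,0,0.4,-6,0,0,0,0,0,0.4,-8,0,0,0,0,0,0.4,-10,0,0,0,0,0,0.4,-12,0,0,0,0,0,0.4,-14,0,0,0,0,0,0.4,-15,0,0,0,0,0,0.4,-15,0,0,0,0,0,0.4,-15,0,0,0,0,0,0.4]

```text
clock: 9.15
eef_pos: [615.1, -65.3, 26.3]
tool_rot: [-3.142, -0.0, 2.947]
force: [-0.6, 0.1, 0.5]
width: 34.2
gripper_force: 0.0
```

```bash
python3 - <<'E'
from h import *
s=read_state(); print(s["clock"],s["eef_pos"],s["tool_rot"],s["force"])
a=get_image("side")[150:400,220:540]; b=get_image("scene")[120:370,150:470]
cv2.imwrite("pics/w4.png",cv2.resize(np.hstack([a,b])[:,:,::-1],(800,312)))
E
```

```text
9.15 [615.11228078 -65.27471331  26.28425616] [-3.14157320e+00 -1.62674819e-04  2.94677924e+00] [-0.60624496  0.13717858  0.52143997]
```

View pics/w4.png

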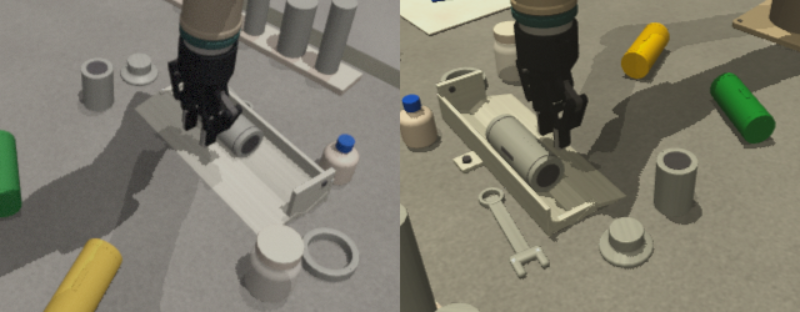

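```bash
python3 - <<'E'
from h import *
a=ray("scene",266.8,258.4,32); b=ray("side",417.6,263.6,32)
x=np.array([.981,-.194]);y=np.array([.194,.981])
for p in (a,b): d=p[:2]-[660,-98]; print(p,d@x,d@y)
E
```

```text
[674.6 -16.4  32. ] -1.5077999999999765 82.882
[ 652.7 -126.5   32. ] -1.6322999999999555 -29.374699999999994
```

play_rows:
  deltas: [2,0,-40,0,0,0,0.4,2,0,-90,0,0,0,0,-10,20,-90,0,0,0,0,-30,50,-90,0,0,0,0,-50,80,-90,0,0,0,0,-50,92,-90,0,0,0,0,-50,92,-90,0,0,0,0,-50,92,-90,0,0,0,0]

```text
clock: 10.25
eef_pos: [681.2, 13.5, 116.0]
tool_rot: [-3.14, -0.001, 2.946]
force: [0.3, -0.6, 0.5]
width: 0.2
gripper_force: 0.0
```

play_rows:
  deltas: [1,4,40,0,0,0,0,1,4,70,0,0,0,0,1,4,85,0,0,0,0,1,4,92,0,0,0,0,1,4,92,0,0,0,0]

```text
clock: 10.88
eef_pos: [682.1, 19.1, 24.7]
tool_rot: [3.141, 0.001, 2.946]
force: [-0.2, 0.0, -0.8]
width: 0.0
gripper_force: 0.0
```

```bash
python3 - <<'E'
from h import *
s=read_state(); print(s["clock"],s["eef_pos"],s["tool_rot"],s["force"])
a=get_image("side")[150:400,300:620]; b=get_image("scene")[120:370,150:470]
cv2.imwrite("pics/w5.png",cv2.resize(np.hstack([a,b])[:,:,::-1],(800,312)))
E
```

```text
10.875 [682.1473568   19.11832222  24.71683239] [3.14142998e+00 5.06634353e-04 2.94631484e+00] [-0.16618736  0.03476742 -0.83418684]
```

View pics/w5.png

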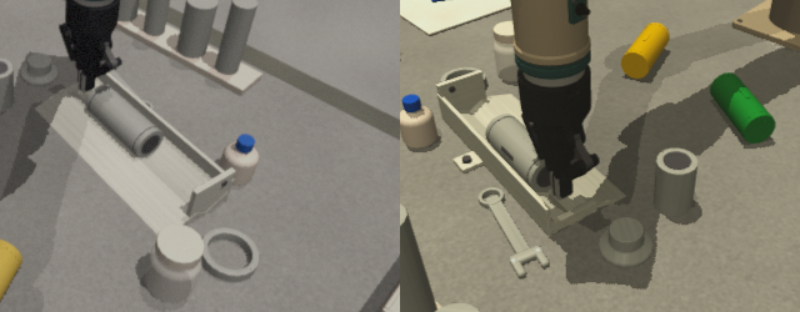

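play_rows:
  deltas: [0,-4,0,0,0,0,0,0,-8,0,0,0,0,0,0,-12,0,0,0,0,0,0,-16,0,0,0,0,0,0,-20,0,0,0,0,0,0,-24,0,0,0,0,0,0,-28,0,0,0,0,0,0,-32,0,0,0,0,0,0,-36,0,0,0,0,0,0,-40,0,0,0,0,0]

```text
clock: 12.22
eef_pos: [674.1, -20.0, 24.3]
tool_rot: [3.141, 0.0, 2.947]
force: [0.8, 2.1, -0.0]
width: 0.2
gripper_force: 1.0
```

play_rows:
  deltas: [0,-4,0,0,0,0,0,0,-8,0,0,0,0,0,0,-12,0,0,0,0,0,0,-16,0,0,0,0,0,0,-20,0,0,0,0,0,0,-24,0,0,0,0,0,0,-28,0,0,0,0,0,0,-32,0,0,0,0,0,0,-36,0,0,0,0,0,0,-40,0,0,0,0,0]

```text
clock: 13.48
eef_pos: [666.4, -59.3, 24.3]
tool_rot: [3.142, 0.0, 2.947]
force: [1.4, 2.7, -0.5]
width: -0.0
gripper_force: 1.1
```

play_rows:
  deltas: [0,-3,0,0,0,0,0,0,-6,0,0,0,0,0,0,-9,0,0,0,0,0,0,-12,0,0,0,0,0,0,-15,0,0,0,0,0,0,-18,0,0,0,0,0,0,-21,0,0,0,0,0,0,-24,0,0,0,0,0,0,-27,0,0,0,0,0,0,-30,0,0,0,0,0]

```text
clock: 14.72
eef_pos: [660.6, -88.7, 24.3]
tool_rot: [3.142, 0.0, 2.947]
force: [1.2, 1.3, 0.2]
width: 0.2
gripper_force: 1.2
```

play_rows:
  deltas: [0,-1,0,0,0,0,0,0,-2,0,0,0,0,0,0,-3,0,0,0,0,0,0,-4,0,0,0,0,0,0,-5,0,0,0,0,0,0,-6,0,0,0,0,0,0,-7,0,0,0,0,0,0,-8,0,0,0,0,0,0,-9,0,0,0,0,0,0,-10,0,0,0,0,0]

```text
clock: 15.98
eef_pos: [658.6, -98.4, 24.3]
tool_rot: [3.142, -0.0, 2.947]
force: [1.3, 2.4, 0.0]
width: -0.5
gripper_force: 1.2
```

play_rows:
  deltas: [0,-1,0,0,0,0,0,0,-2,0,0,0,0,0,0,-3,0,0,0,0,0,0,-3,0,0,0,0,0]

```text
clock: 16.48
eef_pos: [658.0, -101.5, 24.3]
tool_rot: [-3.141, -0.0, 2.947]
force: [1.1, 1.5, 0.3]
width: 0.3
gripper_force: 1.0
```

play_rows:
  deltas: [0,-1,0,0,0,0,0,0,-2,0,0,0,0,0,0,-3,0,0,0,0,0,0,-3,0,0,0,0,0]

```text
clock: 16.98
eef_pos: [657.4, -104.4, 24.3]
tool_rot: [-3.141, -0.0, 2.947]
force: [0.8, 1.3, 0.3]
width: -0.0
gripper_force: 1.0
```

play_rows:
  deltas: [0,-1,0,0,0,0,0,0,-2,0,0,0,0,0,0,-2,0,0,0,0,0]

```text
clock: 17.35
eef_pos: [657.1, -106.4, 24.3]
tool_rot: [-3.141, 0.0, 2.947]
force: [0.7, 2.5, 0.7]
width: 0.1
gripper_force: 1.0
```

play_rows:
  deltas: [0,-1,0,0,0,0,0,0,-2,0,0,0,0,0,0,-2,0,0,0,0,0]

```text
clock: 17.73
eef_pos: [657.0, -106.6, 24.3]
tool_rot: [3.139, 0.0, 2.948]
force: [1.0, 4.8, 0.4]
width: 0.1
gripper_force: 2.5
```

play_rows:
  deltas: [0,-1,0,0,0,0,0,0,-2,0,0,0,0,0,0,-2,0,0,0,0,0]

```text
clock: 18.1
eef_pos: [657.0, -106.5, 24.4]
tool_rot: [3.137, 0.001, 2.949]
force: [1.5, 7.5, -1.6]
width: -0.2
gripper_force: 3.9
```

```bash
python3 - <<'E'
from h import *
s=read_state(); print(s["clock"],s["eef_pos"],s["force"])
a=get_image("side")[230:355,370:530]; b=get_image("scene")[150:275,160:320]
cv2.imwrite("pics/w6.png",cv2.resize(np.hstack([a,b])[:,:,::-1],(800,312),interpolation=cv2.INTER_CUBIC))
E
```

```text
18.1 [ 657.03223073 -106.54081459   24.4158664 ] [ 1.53066776  7.45006208 -1.61353475]
```

View pics/w6.png

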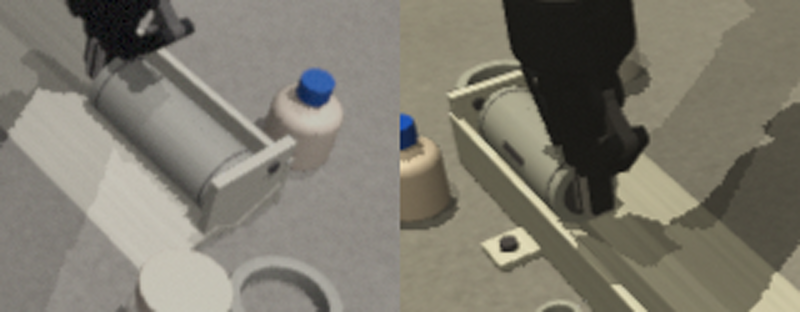

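The stub is against the tall plate: the TCP has stopped, the force is rising, and the side view shows its end at the plate. I'll back off and lift clear.

play_rows:
  deltas: [0,2,0,0,0,0,0,0,4,0,0,0,0,0,0,10,0,0,0,0,0,0,25,0,0,0,0,0,0,30,-20,0,0,0,0,0,30,-70,0,0,0,0,0,30,-130,0,0,0,0,0,30,-160,0,0,0,0,0,30,-160,0,0,0,0,0,30,-160,0,0,0,0]

```text
clock: 19.45
eef_pos: [661.7, -80.8, 184.4]
tool_rot: [-3.141, -0.0, 2.947]
force: [0.3, 0.6, -0.7]
width: -0.3
gripper_force: 0.0
```

```bash
python3 - <<'E'
from h import *
s=read_state(); print(s["clock"],s["eef_pos"],s["force"])
# stub edges: rough numeric check by comparing side view before/after
a=cv2.imread("pics/side0.png"); b=get_image("side")[:,:,::-1]
for n,p in dict(short=(582,114,35),ferr=(675,115,10),jar=(510,-271,40),bottle=(723,-243,20)).items():
    u,v=map(int,proj("side",p)); print(n,u,v,np.abs(a[v-15:v+15,u-15:u+15].astype(int)-b[v-15:v+15,u-15:u+15]).mean().round(1))
cv2.imwrite("pics/end.png",cv2.resize(b[230:355,370:530],None,fx=4,fy=4))
E
```

```text
19.45 [661.65351959 -80.75053715 184.41805095] [ 0.25371589  0.60705707 -0.66973789]
short 297 217 18.8
ferr 330 206 34.6
jar 436 358 3.8
bottle 494 282 3.8
```

```bash
python3 -c "from cell import *; print(finish_job())"
```

```text
the job is handed in; nothing more can be done
None
```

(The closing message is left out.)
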